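# Change the carbon filter of the bench fume extractor

## Robot

A 6-joint arm with a two-finger parallel gripper is mounted at the origin on a cart in front of the work surface, level with it; the furniture and walls round the work are solid. World frame = base frame: x ahead of the robot, y to its left, z up, the work surface at z = 0. Lengths are in m, angles in degrees, forces in N, time in s.
With the tool pointing down it reaches from about 0.375 to 0.9 m from the base axis. Payload 3.1 kg.
Tool frame: the origin (TCP) lies between the finger pads; the fingertips stand 11 mm ahead of it and the grasp point (between the pads) lies 8 mm behind it; x points along the fingers, y is the direction in which the jaws open and shut, and the axes are right-handed (so a half turn about x gives the same grasp; the last joint's range is limited). The gripper opens to 87 mm and grips with 3 to 60 N. Pads are 19 mm wide; open, the fingers measure 117 mm over their backs; the gripper's body (75 mm by 190 mm) begins 51 mm behind the grasp point.
Start: joints at [-87.061, 30.224, 82.088, -0, 67.689, -10.227], TCP at [0.142, -0.609, 0.234] pointing down, gripper open.
Joint ranges: [-176.69, 176.69], [-43.24, 126.21], [12.49, 139.97], [-82, 262], [0, 151.66], [-163.58, 163.58]. Speed limits (degrees/s): [159.86, 159.86, 180, 180, 180, 180].

## Interface

Orientations are given as a 3x3 rotation matrix whose columns are the frame's x, y, z axes.
In Python, from rig import bot gives the robot as it stands.
- The arm moves only by the shell command python3 -m inch 'ROWS' [OPENING]. ROWS is a JSON object of lists of equal length, an entry for each row: "dp": the shift along the tool's x, y, z in mm, a list of three; "yaw": the turn about the tool's x in degrees. In form: {"dp": [[tx, ty, tz], ...], "yaw": [yaw, ...]}. A call has 1 to 20 rows; each row shifts and turns the commanded pose from where the row before left it, along the tool's axes as they then stand; what a row does not reach is not made up. A row lasts 1/12 s, in which the tool goes at most 41.7 mm and 7.16 degrees, less where a joint would pass 70% of its speed; a pose out of reach is approached as far as the arm can. A call is refused whole if a number of a shift passes 41.7 or a number of a turn 7.16, either way. A call with a gripper value outside its range is refused whole. OPENING is the finger opening in mm, from 0 to 87, set as the call begins (- or left out, the last holds). The fingers move at their own pace and stop on an object; the grip force is fixed at half the most. Time passes only in rows, so rows that do not move let the fingers close. It gives the time, the measured TCP pose, the force and the opening at its end, in the units of the state.
- bot.read_state(): the state, without advancing time (a new reading comes with each control period).
- bot.capture(name): name is "scene" or "top" or "wrist"; returns a dict with "color" (480x640x3 uint8, red, green, blue), "intrinsics" (3x3 intrinsics, pixels), "pose" (4x4, takes a point from camera to world coordinates). Camera axes: x right, y down, z forward; pixel columns grow to the right and rows downward; lengths in m; the calibration is good to about 2 mm. A picture is of the moment at which its call begins. There is no depth.
- bot.hand_in(): hands the job in, once; it reports no verdict.
The state is a dict: "time_s": time; "joint_positions": joint angles; "qvel": joint speeds; "tau": joint torques, N m; "position": TCP position; "tcp_rot": TCP orientation; "force": force on the tool from outside, world axes, zero at the start; "moment": the same for the moment, N m; "opening": opening from 0.0 (shut) to 1.0 (fully open).
Only numpy, scipy, OpenCV 4.12 (cv2) and the standard library are available. Lean on these libraries where they do the work, as an engineer would, in place of code of your own. Each camera call takes 0.05 s, during which the arm holds its last target.

## Task

The small fume extractor on the bench is switched off and needs a new carbon filter. Pinch the two blue tabs of the yellowed, spent filter together to unlatch it, lift it out and stand it upright in the shallow tray without dropping it; then fit the clean white filter in its place, seated flat with both tabs sprung out and locked. Finally press the blue filter-reset key and after it the green start key, leaving the red stop key alone, and do not knock the other things on the bench about.

Things in the scene. Friction and masses are not known exactly. Their poses are not given: they have to be found in the camera images.
- spent_grip (a point): Spent carbon filter, beige frame and blackened media, latched in the extractor at the start. This point lies on its axis half-way up its two blue tabs, 73 mm above its underside: take it here, one finger on each tab. Axes: z up, y along its 130 mm length, x across it, the way the tabs are pinched (-x: front tab). Mass 0.17 to 0.29 kg; stands level on its flat underside.
- fresh_grip (a point): Fresh carbon filter, the same part with white frame and pale green media, standing on the bench at the start. This point lies on its axis half-way up its two blue tabs, 73 mm above its underside: take it here, one finger on each tab. Axes: z up, y along its 130 mm length, x across it, the way the tabs are pinched (-x: front tab). Mass 0.17 to 0.29 kg; stands level on its flat underside.
- spent: Frame of the spent filter, origin at the centre of its underside, axes as for spent_grip. Body 48 (x) x 110 (y) mm, 0 to 50 mm high, foot tapered by 5 mm; flange 76 x 130 mm, 50 to 55 mm high; grip block 28 x 44 mm, up to 90 mm, between the tabs, whose outer faces reach from 57 to 89 mm. The tabs' hooks (31 to 41 mm high) stand 6 mm out of the body's long sides; tabs pushed in, they lie within it.
- fresh: Frame of the fresh filter, origin at the centre of its underside, axes as for fresh_grip. Body 48 (x) x 110 (y) mm, 0 to 50 mm high, foot tapered by 5 mm; flange 76 x 130 mm, 50 to 55 mm high; grip block 28 x 44 mm, up to 90 mm, between the tabs, whose outer faces reach from 57 to 89 mm. The tabs' hooks (31 to 41 mm high) stand 6 mm out of the body's long sides; tabs pushed in, they lie within it.
- spent_tab_front (a joint): Travel of the front tab of the spent filter: 0 out (at rest), 0.007 m pushed fully in. Its upright outer face, 40 mm wide, is 29 mm from the filter's middle when out, 22 mm when in (58 mm over both tabs, 44 mm pinched). Spring 2.5 N to start, 6 N fully in. Both must be in by 5 mm or more for the hooks to pass the deck.
- spent_tab_back (a joint): Travel of the back tab of the spent filter: 0 out (at rest), 0.007 m pushed fully in. Its upright outer face, 40 mm wide, is 29 mm from the filter's middle when out, 22 mm when in (58 mm over both tabs, 44 mm pinched). Spring 2.5 N to start, 6 N fully in. Both must be in by 5 mm or more for the hooks to pass the deck.
- fresh_tab_front (a joint): Travel of the front tab of the fresh filter: 0 out (at rest), 0.007 m pushed fully in. Its upright outer face, 40 mm wide, is 29 mm from the filter's middle when out, 22 mm when in (58 mm over both tabs, 44 mm pinched). Spring 2.5 N to start, 6 N fully in. Both must be in by 5 mm or more for the hooks to pass the deck.
- fresh_tab_back (a joint): Travel of the back tab of the fresh filter: 0 out (at rest), 0.007 m pushed fully in. Its upright outer face, 40 mm wide, is 29 mm from the filter's middle when out, 22 mm when in (58 mm over both tabs, 44 mm pinched). Spring 2.5 N to start, 6 N fully in. Both must be in by 5 mm or more for the hooks to pass the deck.
- well (a point): Centre of the filter well, at the deck's top, 66 mm above the bench; x to the extractor's back, y to its left. Opening 52 (x) x 115 (y) mm, top chamfered 4 mm; deck 6 mm thick, hollow below. A filter seats along these axes, either way round, underside 50 mm below this point. Tabs let go there, the hooks spring out under the deck (3 mm slack) and lock it; if it stands proud, push it down.
- extractor_mid (a point): Middle of the extractor's underside: a fixed grey box 164 (x) x 184 (y) x 66 mm with the sloping control strip along its front (-x) 60 mm, the flat deck with the well behind it. Axes as for well. Keep clear of the drying oven on the left of the bench (world x 0.44 to 0.94, y 0.28 to 0.72, 0.48 m high).
- tray_floor (a point): Centre of the inner floor of a fixed cream waste tray; inside 108 (x) x 168 (y) mm, walls 4 mm thick, rim 22 mm above this floor, 26 mm above the bench. x, y along its sides.
- key_blue (a joint): Travel of the blue filter-reset key, 0 = up, 0.004 m = fully down (4 N); it springs back. It counts as pressed beyond 0.003 m.
- key_green (a joint): Travel of the green start key, 0 = up, 0.004 m = fully down (4 N); it springs back. It counts as pressed beyond 0.003 m.
- key_red (a joint): Travel of the red stop key, 0 = up, 0.004 m = fully down (4 N); it springs back. It counts as pressed beyond 0.003 m.
- key_blue_top (a point): Centre of the top face, 22 x 28 mm, of the blue key on the extractor's control strip, which slopes 15 degrees down towards the front. Seen by someone facing the front, it is the left one of three, 52 mm apart. z of the point is the key's axis; pressing straight down works.
- key_green_top (a point): Centre of the top face, 22 x 28 mm, of the green key on the extractor's control strip, which slopes 15 degrees down towards the front. Seen by someone facing the front, it is the middle one of three, 52 mm apart. z of the point is the key's axis; pressing straight down works.
- key_red_top (a point): Centre of the top face, 22 x 28 mm, of the red key on the extractor's control strip, which slopes 15 degrees down towards the front. Seen by someone facing the front, it is the right one of three, 52 mm apart. z of the point is the key's axis; pressing straight down works.
- bottle_3: Pink bottle, 52 x 100 mm high, bystander; origin at the centre of its underside.
- beaker_2: White plastic beaker, 65 mm wide, 76 mm high, bystander; origin at the centre of its underside.
- petri_1: White petri dish, 58 mm wide, 15 mm high, bystander; origin at the centre of its underside.
- slide_box: Green and white card box, 35 x 86 x 29 mm, lying in front of the extractor, bystander; origin at the centre of its underside.

How it is judged:
By the outcome, as a careful person would: the job done as asked, in the order asked, and still so for the second after the job is handed in, with the robot touching nothing.
It also fails if it takes over 61 s, if anything falls off the work surface, if the arm or the gripper's body presses on something with over 40 N, if the wrist force passes 120 N, or if a joint passes its speed limit or range.

## Working session

There is one attempt and no reset: what is moved stays moved. The work goes in short steps, Python scripts to look and compute and a shell command to move; the robot and the scene stay as the last step left them, time stands still between calls to the robot, and variables do not carry over. Pictures are saved under pics/ and viewed, and the job is handed in when it is done.

```bash
mkdir -p pics; ls; python3 - <<'E'
from rig import bot
import cv2
s=bot.read_state()
for k,v in s.items(): print(k,v)
for n in ["scene","top","wrist"]:
    c=bot.capture(n); cv2.imwrite(f"pics/{n}0.png",c["color"][:,:,::-1]); print(n,c["intrinsics"],c["pose"])
E
```

```text
pics
time_s 0.0
joint_positions [-8.70611463e+01  3.02787699e+01  8.21562016e+01 -4.52437065e-04
  6.76889389e+01 -1.02279205e+01]
qvel [-0.04769839 -0.02829088  0.01409048  0.04001942  0.01978597  0.00100136]
tau [-8.31371781e-04 -4.40036488e+01 -1.76589185e+01  6.32309332e-02
  5.81434497e-02 -1.55640550e-04]
position [ 0.14234951 -0.60784744  0.23257474]
tcp_rot [[-1.18174783e-04  2.27789055e-01 -9.73710497e-01]
 [ 2.15942281e-03 -9.73708176e-01 -2.27788774e-01]
 [-9.99997661e-01 -2.12957155e-03 -3.76825128e-04]]
force [-0.41848877 -0.08879938  0.44491632]
moment [-0.03021492  0.01124056 -0.0333805 ]
opening 1.0028042909132777
scene [[471.03681919   0.         325.60800395]
 [  0.         471.03681919 233.41116067]
 [  0.           0.           1.        ]] [[-7.77553406e-01 -4.66588296e-01  4.21551968e-01  1.45455774e-01]
 [-6.28816842e-01  5.76652454e-01 -5.21594983e-01  4.94144865e-01]
 [ 2.81137737e-04 -6.70646934e-01 -7.41776659e-01  8.16656895e-01]
 [ 0.00000000e+00  0.00000000e+00  0.00000000e+00  1.00000000e+00]]
top [[471.31001153   0.         321.97343268]
 [  0.         471.31001153 246.03132214]
 [  0.           0.           1.        ]] [[-4.97915597e-02 -9.75172645e-01  2.15775608e-01  3.76740191e-01]
 [-9.98759569e-01  4.86918899e-02 -1.04126584e-02 -2.76946385e-02]
 [-3.52382514e-04 -2.16026416e-01 -9.76387456e-01  1.10271979e+00]
 [ 0.00000000e+00  0.00000000e+00  0.00000000e+00  1.00000000e+00]]
wrist [[372.41873449   0.         319.58502265]
 [  0.         372.41873449 237.75956007]
 [  0.           0.           1.        ]] [[ 0.2264073  -0.93281638 -0.28034503  0.22032997]
 [-0.97403122 -0.21733115 -0.06348506 -0.58989078]
 [-0.0017078   0.28743829 -0.95779764  0.38356058]
 [ 0.          0.          0.          1.        ]]
```

View pics/scene0.png

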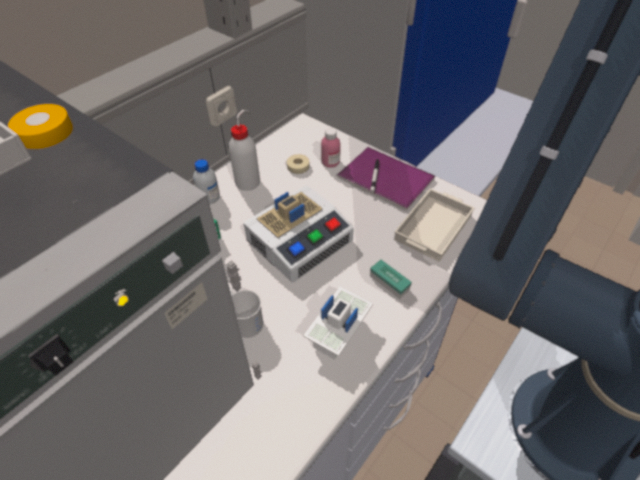

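View pics/top0.png

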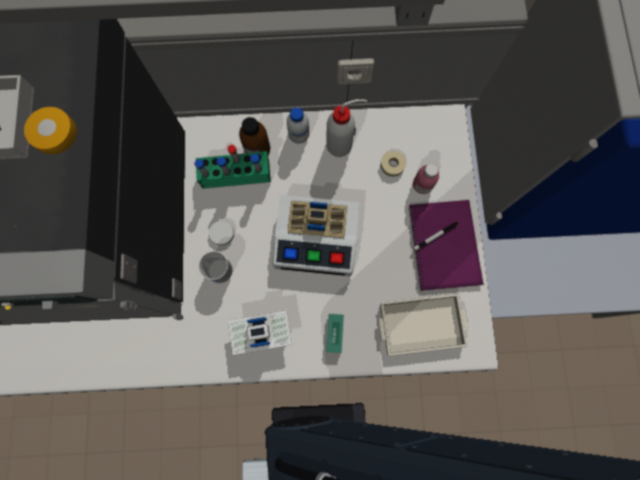

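View pics/wrist0.png

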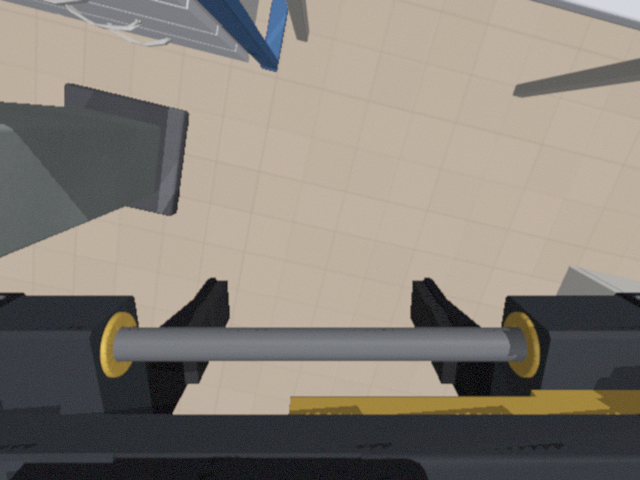

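The scene view shows the extractor at about (300,225), the fresh filter at (338,318) and the tray at (435,222). In the top view they are at (318,235), (260,332) and (423,325). I'll enlarge the top view to measure from it.

```bash
python3 - <<'E'
import cv2
a=cv2.imread("pics/top0.png")
cv2.imwrite("pics/tc1.png",cv2.resize(a[185:285,260:380],None,fx=6,fy=6,interpolation=cv2.INTER_CUBIC))
cv2.imwrite("pics/tc2.png",cv2.resize(a[290:370,215:355],None,fx=5.7,fy=5.7,interpolation=cv2.INTER_CUBIC))
cv2.imwrite("pics/tc3.png",cv2.resize(a[285:365,370:480],None,fx=7,fy=7,interpolation=cv2.INTER_CUBIC))
E
```

```text
(no output)
```

View pics/tc1.png

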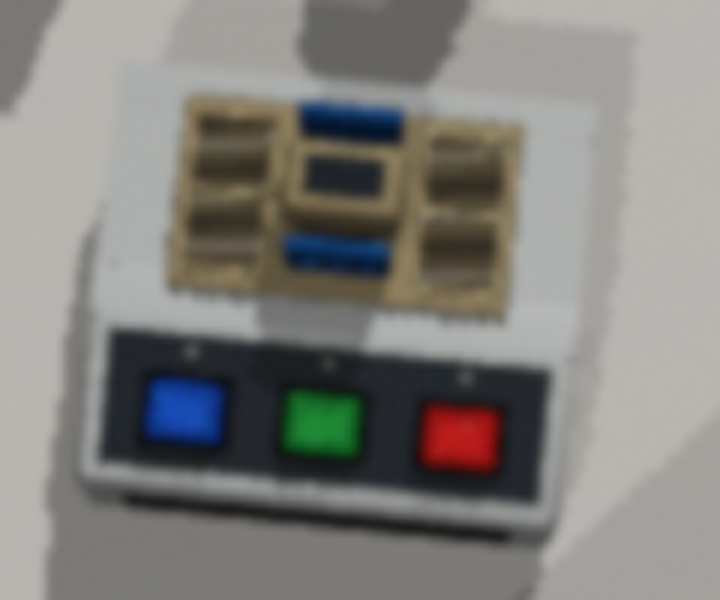

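View pics/tc2.png

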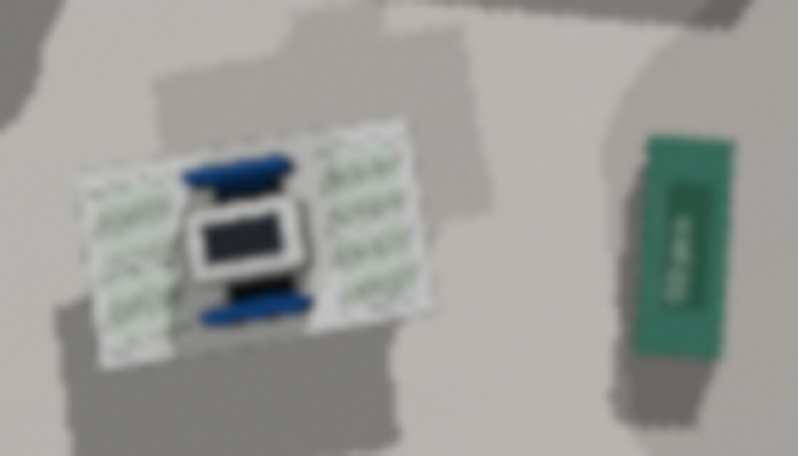

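View pics/tc3.png

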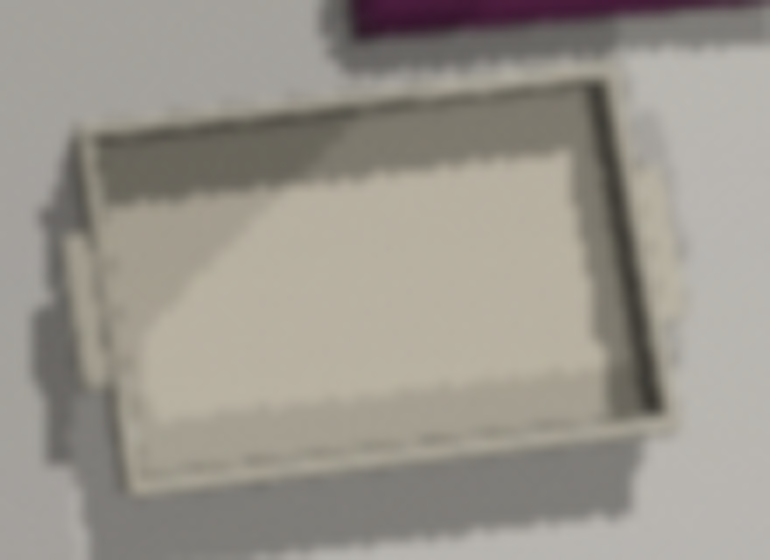

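```bash
cat > h.py <<'E'
import numpy as np, cv2
K=np.array([[471.31001153,0,321.97343268],[0,471.31001153,246.03132214],[0,0,1]])
P=np.array([[-4.97915597e-02,-9.75172645e-01,2.15775608e-01,3.76740191e-01],[-9.98759569e-01,4.86918899e-02,-1.04126584e-02,-2.76946385e-02],[-3.52382514e-04,-2.16026416e-01,-9.76387456e-01,1.10271979e+00],[0,0,0,1]])
def ray(uv,z,K=K,P=P):
    uv=np.atleast_2d(np.array(uv,float)); d=np.c_[uv,np.ones(len(uv))]@np.linalg.inv(K).T@P[:3,:3].T
    o=P[:3,3]; return o+d*((z-o[2])/d[:,2])[:,None]
def rect(n,c):
    m=c.mean(0); l=((c[1]+c[2])-(c[0]+c[3]))/2; w=((c[0]+c[1])-(c[2]+c[3]))/2
    # y axis = -l (image right is -y), x = w
    print(n,m.round(4),"len",np.linalg.norm(l).round(4),"wid",np.linalg.norm(w).round(4),"yaw from l",np.degrees(np.arctan2(l[0],-l[1])).round(2)*1.0,"from w",np.degrees(np.arctan2(w[1],w[0])).round(2))
E
python3 - <<'E'
from h import *
def un(p,f,o): return (np.array(p,float)+.5)/f-.5+np.array(o)
rect("spent",ray(un([(187,95),(522,122),(505,318),(165,287)],6,(260,185)),.071))
rect("fresh",ray(un([(80,178),(405,120),(437,310),(100,368)],5.7,(215,290)),.055))
rect("tray",ray(un([(80,128),(615,75),(672,425),(135,493)],7,(370,285)),.026))
k=ray(un([(184,411),(322,423),(460,438)],6,(260,185)),.060);print(k.round(4),np.diff(k,axis=0)*1e3)
# extractor box deck: back corners, top z .066
print(ray(un([(120,62),(592,100)],6,(260,185)),.066).round(4))
# slide box top
print(ray(un([(648,137),(735,142),(720,358),(635,353)],5.7,(215,290)),.029).round(4))
# tab centroids by colour
a=cv2.imread("pics/top0.png").astype(int)
m=((a[:,:,0]>1.6*a[:,:,2]+20)&(a[:,:,0]>1.3*a[:,:,1])).astype(np.uint8)
n,l,st,ce=cv2.connectedComponentsWithStats(m)
for s,c in zip(st,ce):
    if 15<s[4]<400 and 220<c[0]<370 and c[1]>190: print(s,c.round(1),ray(c,.105)[0].round(4),ray(c,.089)[0].round(4))
E
```

```text
spent [ 0.6688 -0.0306  0.071 ] len 0.1283 wid 0.0765 yaw from l -7.95 from w -8.27
fresh [0.4221 0.1074 0.055 ] len 0.1283 wid 0.0728 yaw from l 6.98 from w 6.67
tray [ 0.4226 -0.2584  0.026 ] len 0.1747 wid 0.1145 yaw from l 3.46 from w 3.56
[[ 0.5945  0.0336  0.06  ]
 [ 0.5873 -0.0181  0.06  ]
 [ 0.5789 -0.0696  0.06  ]] [[ -7.19190709 -51.66952313   0.        ]
 [ -8.32453727 -51.50652186   0.        ]]
[[ 0.7314  0.053   0.066 ]
 [ 0.7071 -0.1274  0.066 ]]
[[ 0.457  -0.0456  0.029 ]
 [ 0.4533 -0.0799  0.029 ]
 [ 0.3701 -0.0691  0.029 ]
 [ 0.3737 -0.0361  0.029 ]]
[311 202  16   6  69] [318.3 204.6] [ 0.6913 -0.0348  0.105 ] [ 0.6963 -0.0349  0.089 ]
[308 224  16   6  77] [315.7 226.5] [ 0.6415 -0.0268  0.105 ] [ 0.6458 -0.0268  0.089 ]
[284 247  14  13 154] [290.4 252.9] [0.5854 0.0306 0.105 ] [0.5887 0.0315 0.089 ]
[248 318  17   6  62] [256.9 320.4] [0.4447 0.1057 0.105 ] [0.4458 0.1079 0.089 ]
[251 341  18   6  62] [259.6 343.3] [0.3974 0.1011 0.105 ] [0.3977 0.1031 0.089 ]
```

```bash
cat >> h.py <<'E'
def go(x,y,z,ang):
    from rig import bot
    s=bot.read_state(); R=np.array(s["tcp_rot"]); p=np.array(s["position"])
    a=np.degrees(np.arctan2(R[1,1],R[0,1])); yaw=-(ang-a)
    d=(np.array([x,y,z])-p)*1e3; 
    yv=np.array([np.cos(np.radians(ang)),np.sin(np.radians(ang)),0]); xv=np.array([0,0,-1.]); zv=np.cross(xv,yv)
    print("t",round(s["time_s"],2),"pos",p.round(4),"ang",a.round(2),"tilt",R[:,0].round(4),"op",round(s["opening"]*87,1),"F",np.round(s["force"],1))
    print(" yaw",yaw.round(2),"then dp after yaw",(d@np.c_[xv,yv,zv]).round(1))
E
python3 -c "
from h import *
go(.669,-.031,.24,-8.2)"
```

```text
t 0.15 pos [ 0.1423 -0.608   0.2328] ang -76.84 tilt [-1.0e-04  1.7e-03 -1.0e+00] op 86.8 F [-0.6  0.2 -0.3]
 yaw -68.64 then dp after yaw [  -7.2  439.  -646.2]
```

```bash
python3 -m inch '{"dp":[[0,0,0],[0,0,0],[0,0,0],[0,0,0],[0,0,0],[0,0,0],[0,0,0],[0,0,0],[0,0,0],[0,0,0]],"yaw":[-6.86,-6.86,-6.86,-6.86,-6.86,-6.86,-6.86,-6.86,-6.86,-6.86]}' 87; python3 -c "
from h import *
go(.669,-.031,.24,-8.2)"
```

```text
time_s: 0.98
position: [0.1424, -0.6082, 0.2331]
tcp_rot: [[-0.0, 0.991, -0.137], [0.001, -0.137, -0.991], [-1.0, -0.0, -0.001]]
force: [-0.1, -0.5, -0.9]
opening: 1.0
t 0.98 pos [ 0.1424 -0.6082  0.2331] ang -7.89 tilt [-0.e+00  9.e-04 -1.e+00] op 87.0 F [-0.1 -0.5 -0.9]
 yaw 0.31 then dp after yaw [  -6.9  438.9 -646.5]
```

```bash
python3 -m inch '{"dp":[[0,12,-17],[0,18,-26],[0,22,-33],[0,22,-33],[0,22,-33],[0,22,-33],[0,22,-33],[0,22,-33],[0,22,-33],[0,22,-33],[0,22,-33],[0,22,-33],[0,22,-33],[0,22,-33],[0,22,-33],[0,22,-33],[0,22,-33],[0,22,-32],[0,21,-30],[0,15,-22]],"yaw":[0,0,0,0,0,0,0,0,0,0,0,0,0,0,0,0,0,0,0,0]}'; python3 -m inch '{"dp":[[0,15,-21],[-7,7,-9],[0,0,0]],"yaw":[0.3,0,0]}'; python3 -c "
from h import *
from rig import bot
go(.669,-.031,.24,-8.2)
c=bot.capture('wrist');cv2.imwrite('pics/w1.png',c['color'][:,:,::-1]);np.savez('w1.npz',**c)"
```

```text
time_s: 2.65
position: [0.6469, -0.0499, 0.2332]
tcp_rot: [[0.001, 0.99, -0.141], [0.001, -0.141, -0.99], [-1.0, 0.0, -0.001]]
force: [0.1, 0.1, -0.2]
opening: 1.001
time_s: 2.9
position: [0.6734, -0.0239, 0.2409]
tcp_rot: [[0.003, 0.989, -0.145], [0.0, -0.145, -0.989], [-1.0, 0.003, -0.001]]
force: [0.6, 0.9, 1.2]
opening: 0.998
t 2.9 pos [ 0.6734 -0.0239  0.2409] ang -8.35 tilt [ 2.6e-03  3.0e-04 -1.0e+00] op 86.8 F [0.6 0.9 1.2]
 yaw -0.15 then dp after yaw [ 0.9 -3.3  7.6]
```

View pics/w1.png

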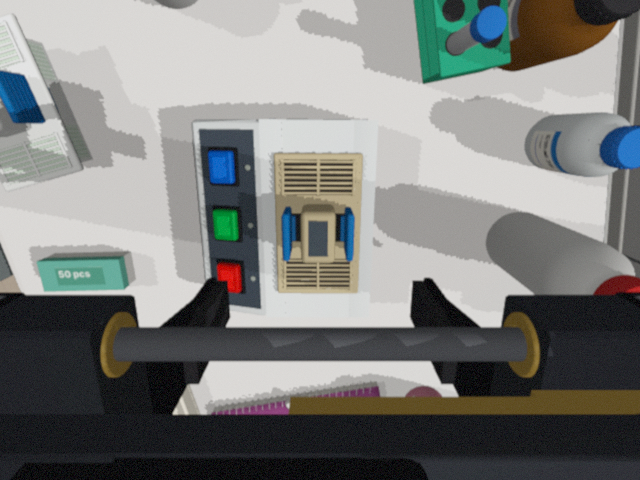

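```bash
python3 - <<'E'
from h import *
c=np.load('w1.npz');Kw,Pw=c['intrinsics'],c['pose']
q=ray([(275,153),(362,153),(358.5,292.5),(277,291)],.071,Kw,Pw)
print(q.round(4),q.mean(0),np.linalg.norm(q[1]-q[0]),np.linalg.norm(q[2]-q[1]),np.linalg.norm(q[3]-q[0]))
y=(q[0]+q[1]-q[2]-q[3]);x=q[1]+q[2]-q[0]-q[3];print(np.degrees(np.arctan2(-y[0],y[1])),np.degrees(np.arctan2(x[1],x[0])))
print("keys",ray([(222,167),(226.5,224),(230,278)],.06,Kw,Pw).round(4))
print("tabs",ray([(287.5,234),(347,235)],.100,Kw,Pw).round(4))
print("bottle base top",ray([(340,152),(332,150),(352,150)],0), "wrist",ray([(500,235)],0.05,Kw,Pw))
cv2.imwrite('pics/w1c.png',cv2.resize(cv2.imread('pics/w1.png')[100:330,180:400],None,fx=2.6,fy=2.6,interpolation=cv2.INTER_CUBIC))
cv2.imwrite('pics/tc4.png',cv2.resize(cv2.imread('pics/top0.png')[85:215,180:440],None,fx=3,fy=3,interpolation=cv2.INTER_CUBIC))
E
```

```text
[[ 0.6459  0.0386  0.071 ]
 [ 0.7183  0.0278  0.071 ]
 [ 0.7004 -0.0992  0.071 ]
 [ 0.6249 -0.0864  0.071 ]] [ 0.67236642 -0.02981923  0.071     ] 0.07324070575451574 0.1282981870795059 0.1267016472037626
-8.778590179332385 -9.053163693278723
keys [[ 0.5963  0.033   0.06  ]
 [ 0.5889 -0.0182  0.06  ]
 [ 0.5806 -0.0712  0.06  ]]
tabs [[ 0.6479 -0.025   0.1   ]
 [ 0.6958 -0.033   0.1   ]]
bottle base top [[ 0.85930897 -0.09661015  0.        ]
 [ 0.86568024 -0.0768726   0.        ]
 [ 0.86317353 -0.12699632  0.        ]] wrist [[ 0.8424339  -0.06958832  0.05      ]]
```

View pics/w1c.png

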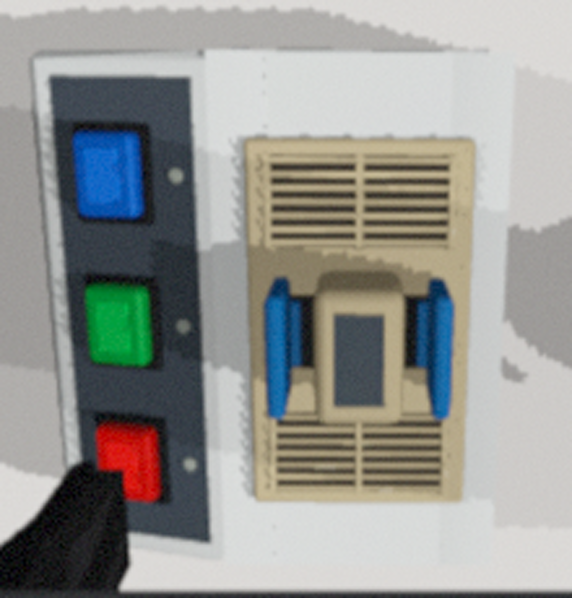

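View pics/tc4.png

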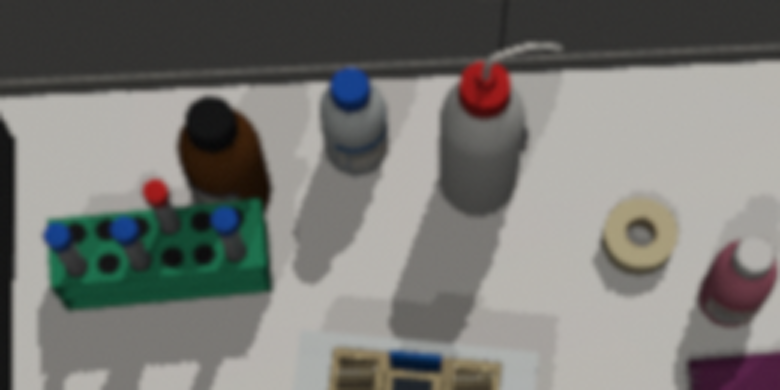

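The wrist view puts the spent flange at px (275–362, 153–292), centred at (0.671, -0.030) with yaw about -8.5°. That agrees with the top view. I'll descend and look again.

```bash
python3 -m inch '{"dp":[[0,-1.5,5.7],[20,0,0],[30,0,0],[30,0,0],[20,0,0],[10,0,0],[0,0,0]],"yaw":[0.15,0,0,0,0,0,0]}'; python3 -c "
from h import *
from rig import bot
go(.671,-.030,.087,-8.5)
c=bot.capture('wrist');cv2.imwrite('pics/w2.png',c['color'][:,:,::-1]);np.savez('w2.npz',**c)"
```

```text
time_s: 3.53
position: [0.6661, -0.0329, 0.1276]
tcp_rot: [[-0.007, 0.988, -0.153], [0.001, -0.153, -0.988], [-1.0, -0.007, -0.0]]
force: [-0.3, 0.3, -0.5]
opening: 1.001
t 3.53 pos [ 0.6661 -0.0329  0.1276] ang -8.79 tilt [-0.0067  0.0011 -1.    ] op 87.1 F [-0.3  0.3 -0.5]
 yaw -0.29 then dp after yaw [40.6  4.5 -3.6]
```

View pics/w2.png

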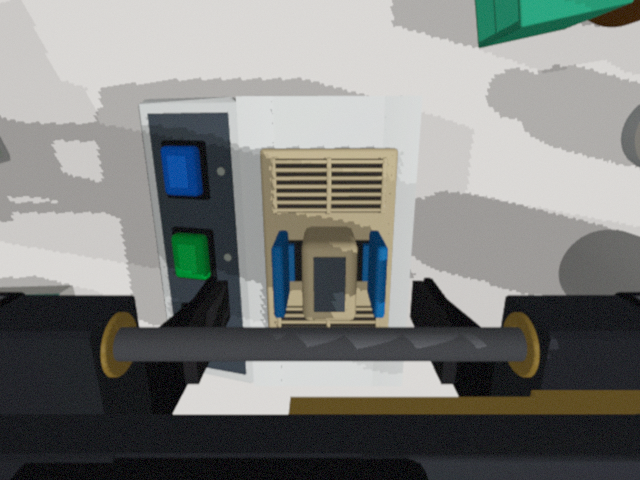

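The wrist view has the tabs at px 273–386, 8.5 px right of the jaw midline. That is 4.4 mm and matches the state estimate, so I'll correct it.

```bash
python3 -m inch '{"dp":[[0,4.5,-3.6],[0,0,0],[0,0,0]],"yaw":[-0.2,0,0]}'; python3 -c "
from h import *
go(.671,-.030,.087,-8.5)"
```

```text
time_s: 3.83
position: [0.6755, -0.0291, 0.1325]
tcp_rot: [[0.004, 0.989, -0.147], [-0.001, -0.147, -0.989], [-1.0, 0.004, 0.0]]
force: [0.1, -0.9, -0.3]
opening: 0.998
t 3.83 pos [ 0.6755 -0.0291  0.1325] ang -8.47 tilt [ 3.9e-03 -8.0e-04 -1.0e+00] op 86.9 F [ 0.1 -0.9 -0.3]
 yaw 0.03 then dp after yaw [45.5 -4.3  1.6]
```

```bash
for i in 1 2 3 4; do python3 -m inch '{"dp":[[0,0,0]],"yaw":[0]}' | sed -n 2p; done; python3 -c "
from h import *
go(.671,-.030,.087,-8.5)"
```

```text
position: [0.6748, -0.0289, 0.132]
position: [0.6743, -0.0288, 0.1315]
position: [0.6741, -0.0287, 0.1311]
position: [0.6739, -0.0288, 0.1308]
t 4.17 pos [ 0.6739 -0.0288  0.1308] ang -8.48 tilt [ 3.e-04 -1.e-04 -1.e+00] op 86.8 F [-0.1 -0.5  0.3]
 yaw 0.02 then dp after yaw [43.8 -2.7  1.6]
```

```bash
python3 -m inch '{"dp":[[3,-2.7,1.5],[6,0,0],[8,0,0],[8,0,0],[8,0,0],[5,0,0],[3,0,0],[0,0,0],[0,0,0],[0,0,0],[0,0,0]],"yaw":[0,0,0,0,0,0,0,0,0,0,0]}'; python3 -c "
from h import *
from rig import bot
go(.671,-.030,.087,-8.5)
c=bot.capture('wrist');cv2.imwrite('pics/w3.png',c['color'][:,:,::-1])"
```

```text
time_s: 5.08
position: [0.6715, -0.03, 0.0901]
tcp_rot: [[0.001, 0.989, -0.147], [-0.0, -0.147, -0.989], [-1.0, 0.001, 0.0]]
force: [-0.2, -0.2, 0.3]
opening: 0.996
t 5.08 pos [ 0.6715 -0.03    0.0901] ang -8.48 tilt [ 1.1e-03 -2.0e-04 -1.0e+00] op 86.7 F [-0.2 -0.2  0.3]
 yaw 0.02 then dp after yaw [ 3.1 -0.5  0.1]
```

View pics/w3.png

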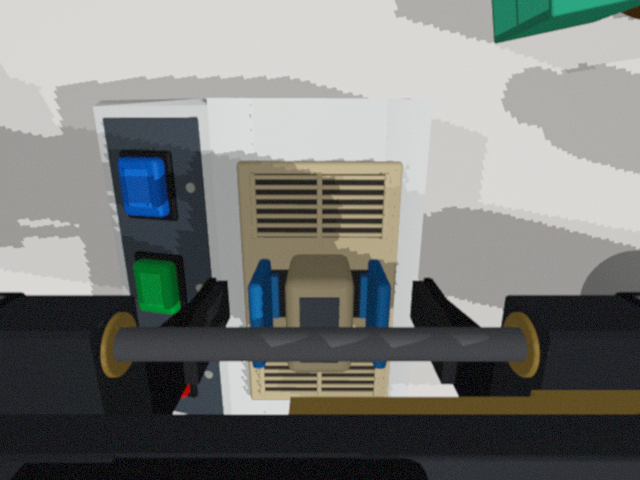

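Centred: tabs at px 249–390, jaw midline at 320. Closing now.

```bash
python3 -m inch '{"dp":[[2.5,0,0],[0,0,0],[0,0,0],[0,0,0],[0,0,0],[0,0,0],[0,0,0],[0,0,0]],"yaw":[0,0,0,0,0,0,0,0]}' 25; python3 -c "
from h import *
go(.671,-.030,.15,-8.5)"
```

```text
time_s: 5.8
position: [0.6713, -0.03, 0.0874]
tcp_rot: [[0.001, 0.989, -0.148], [-0.0, -0.148, -0.989], [-1.0, 0.001, 0.0]]
force: [-2.0, 0.7, 8.0]
opening: 0.485
t 5.8 pos [ 0.6713 -0.03    0.0874] ang -8.49 tilt [ 5.e-04 -1.e-04 -1.e+00] op 42.2 F [-2.   0.7  8. ]
 yaw 0.01 then dp after yaw [-62.6  -0.3   0. ]
```

Both tabs are pinched (42 mm over them). The seated grip pose is (0.6713, -0.0300, 0.0874) at -8.49°. Lifting.

```bash
python3 -m inch '{"dp":[[-2,0,0],[-4,0,0],[-6,0,0],[-8,0,0],[-10,0,0],[-12,0,0],[-15,0,0],[-15,0,0],[-15,0,0],[-15,0,0],[-12,0,0],[-6,0,0],[0,0,0],[0,0,0]],"yaw":[0,0,0,0,0,0,0,0,0,0,0,0,0,0]}'; python3 -c "
from h import *
from rig import bot
go(.4226,-.2584,.16,-8.5)
c=bot.capture('wrist');cv2.imwrite('pics/w4.png',c['color'][:,:,::-1])
c=bot.capture('scene');cv2.imwrite('pics/s4.png',c['color'][:,:,::-1])"
```

```text
time_s: 6.97
position: [0.6709, -0.0299, 0.2073]
tcp_rot: [[0.0, 0.989, -0.147], [-0.0, -0.147, -0.989], [-1.0, 0.0, 0.0]]
force: [0.0, -0.1, -2.2]
opening: 0.468
t 6.97 pos [ 0.6709 -0.0299  0.2073] ang -8.48 tilt [ 3.e-04 -1.e-04 -1.e+00] op 40.7 F [ 0.  -0.1 -2.2]
 yaw 0.02 then dp after yaw [  47.3 -211.8  262.7]
```

View pics/w4.png

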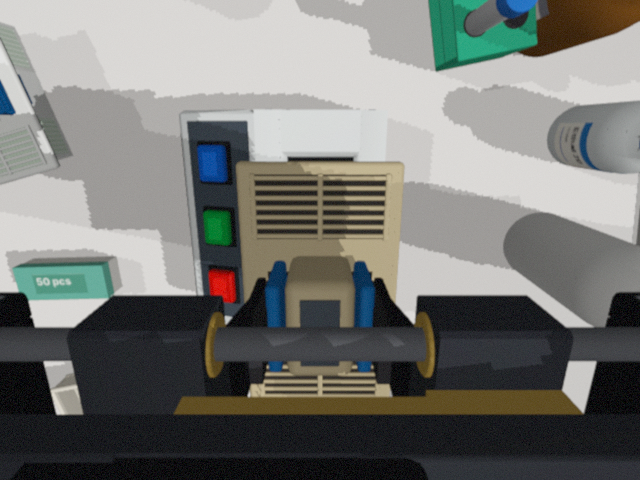

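View pics/s4.png

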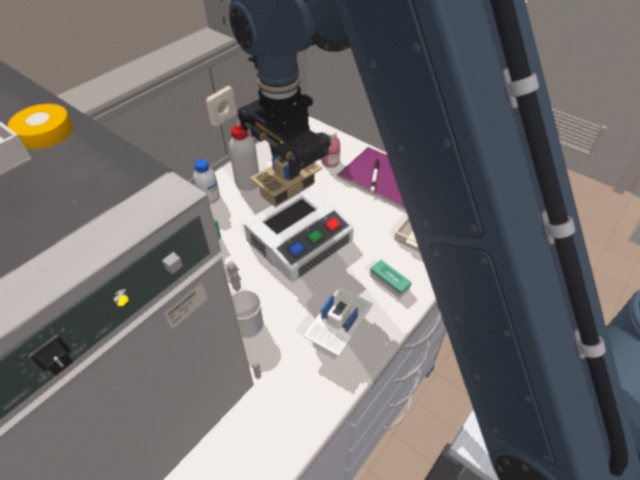

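The filter is clear of the well and level in the jaws. Now to the tray.

```bash
python3 -m inch '{"dp":[[0,-4,5],[0,-8,10],[0,-12,15],[0,-16,20],[0,-18,22],[0,-18,22],[0,-18,22],[0,-18,22],[0,-18,22],[0,-18,22],[5,-16,20],[10,-16,20],[12,-14,18],[10,-10,12],[6,-5,8],[4,-3,3],[0,0,0],[0,0,0]],"yaw":[0,0,0,0,0,0,0,0,0,0,0,0,0,0,0,0,-6,-6]}';python3 -m inch '{"dp":[[0,0,0],[0,0,0],[0,0,0]],"yaw":[0,0,0]}'; python3 -c "
from h import *
from rig import bot
go(.4226,-.2584,.0765,3.5)
c=bot.capture('wrist');cv2.imwrite('pics/w5.png',c['color'][:,:,::-1]);np.savez('w5.npz',**c)"
```

```text
time_s: 8.57
position: [0.4224, -0.2588, 0.1599]
tcp_rot: [[-0.0, 0.998, 0.066], [0.0, 0.066, -0.998], [-1.0, -0.0, -0.0]]
force: [1.0, -0.9, -2.6]
opening: 0.468
time_s: 8.82
position: [0.4229, -0.2586, 0.1602]
tcp_rot: [[0.0, 0.998, 0.06], [-0.0, 0.06, -0.998], [-1.0, 0.0, 0.0]]
force: [0.6, -0.4, -1.7]
opening: 0.469
t 8.82 pos [ 0.4229 -0.2586  0.1602] ang 3.43 tilt [ 5.e-04 -3.e-04 -1.e+00] op 40.8 F [ 0.6 -0.4 -1.7]
 yaw -0.07 then dp after yaw [83.7 -0.3 -0.2]
```

View pics/w5.png

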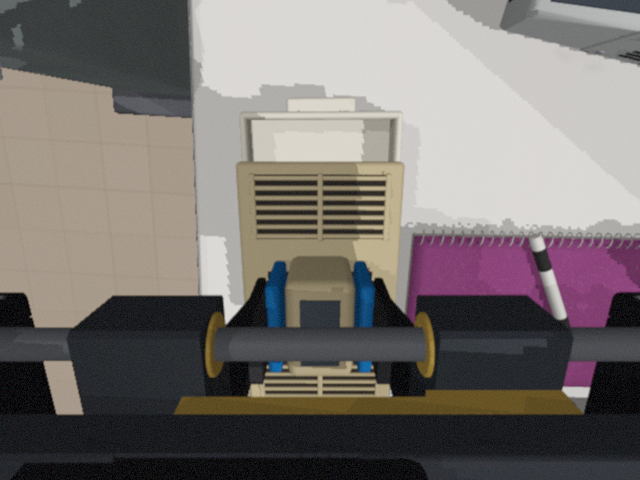

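The tray rim spans px 240–401, centred under the filter. Lowering.

```bash
python3 -m inch '{"dp":[[4,0,0],[8,0,0],[12,0,0],[14,0,0],[14,0,0],[11,0,0],[8,0,0],[5,0,0],[3,0,0],[2,0,0],[0,0,0],[0,0,0],[0,0,0]],"yaw":[0,0,0,0,0,0,0,0,0,0,0,0,0]}'; python3 -c "
from h import *
go(.4226,-.2584,.0755,3.5)"
```

```text
time_s: 9.95
position: [0.4228, -0.2591, 0.0795]
tcp_rot: [[0.001, 0.998, 0.061], [-0.001, 0.061, -0.998], [-1.0, 0.001, 0.001]]
force: [0.0, 0.0, -3.6]
opening: 0.468
t 9.95 pos [ 0.4228 -0.2591  0.0795] ang 3.52 tilt [ 8.e-04 -8.e-04 -1.e+00] op 40.7 F [ 0.   0.  -3.6]
 yaw 0.02 then dp after yaw [ 4.  -0.2 -0.7]
```

```bash
for i in 1 2 ; do python3 -m inch '{"dp":[[1,0,0],[1,0,0],[0,0,0]],"yaw":[0,0,0]}'|sed -n '2p;4p'; done;  python3 -m inch '{"dp":[[0.5,0,0],[0,0,0],[0,0,0]],"yaw":[0,0,0]}'|sed -n '2p;4p'
```

```text
position: [0.4226, -0.2588, 0.0771]
force: [-0.2, 0.3, -2.7]
position: [0.4227, -0.2589, 0.0755]
force: [-1.1, 0.8, 1.8]
position: [0.4227, -0.2589, 0.0755]
force: [-1.3, 0.6, 6.8]
```

Contact came at the predicted height. Opening.

```bash
python3 -m inch '{"dp":[[-0.5,0,0],[0,0,0],[0,0,0],[0,0,0],[0,0,0],[0,0,0]],"yaw":[0,0,0,0,0,0]}' 87; python3 -c "
from h import *
from rig import bot
go(.422,.1074,.2,6.8)
c=bot.capture('wrist');cv2.imwrite('pics/w6.png',c['color'][:,:,::-1])"
```

```text
time_s: 11.2
position: [0.4227, -0.2589, 0.075]
tcp_rot: [[0.0, 0.998, 0.061], [-0.0, 0.061, -0.998], [-1.0, 0.0, 0.0]]
force: [0.1, -0.7, -0.8]
opening: 0.836
t 11.2 pos [ 0.4227 -0.2589  0.075 ] ang 3.52 tilt [ 2.e-04 -2.e-04 -1.e+00] op 72.8 F [ 0.1 -0.7 -0.8]
 yaw -3.28 then dp after yaw [-125.    42.7 -363.8]
```

View pics/w6.png

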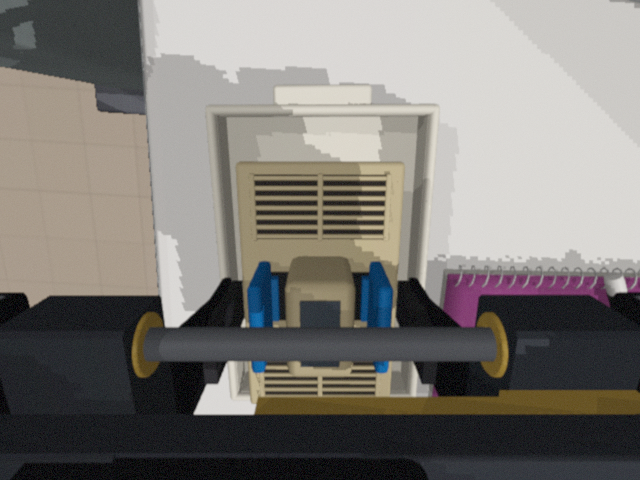

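It stands flat in the tray with the tabs out. Up, then over to the fresh filter.

```bash
python3 -m inch '{"dp":[[-6,0,0],[-12,0,0],[-18,0,0],[-25,0,0],[-30,0,0],[-20,4,-14],[-10,4,-22],[-4,4,-30],[0,4,-33],[0,4,-33],[0,4,-33],[0,4,-33],[0,4,-33],[0,4,-33],[0,4,-30],[0,4,-26],[0,2,-20],[0,1,-14],[0,0,-6],[0,0,-4]],"yaw":[0,0,0,0,0,0,0,0,0,0,0,0,0,0,0,0,0,0,-1.6,-1.7]}' 87; python3 -m inch '{"dp":[[0,0,0],[0,0,0],[0,0,0],[0,0,0]],"yaw":[0,0,0,0]}';python3 -c "
from h import *
from rig import bot
go(.422,.1074,.0714,6.8)
c=bot.capture('wrist');cv2.imwrite('pics/w7.png',c['color'][:,:,::-1]);np.savez('w7.npz',**c)"
```

```text
time_s: 12.92
position: [0.4468, 0.1081, 0.2003]
tcp_rot: [[0.0, 0.992, 0.123], [-0.0, 0.123, -0.992], [-1.0, 0.0, 0.0]]
force: [0.3, 0.7, 0.5]
opening: 1.003
time_s: 13.25
position: [0.4471, 0.1066, 0.2001]
tcp_rot: [[-0.0, 0.993, 0.117], [-0.0, 0.117, -0.993], [-1.0, -0.0, 0.0]]
force: [-0.5, 0.7, -0.4]
opening: 0.997
t 13.25 pos [0.4471 0.1066 0.2001] ang 6.73 tilt [-1.e-04 -2.e-04 -1.e+00] op 86.8 F [-0.5  0.7 -0.4]
 yaw -0.07 then dp after yaw [128.7 -24.9  -3.8]
```

View pics/w7.png

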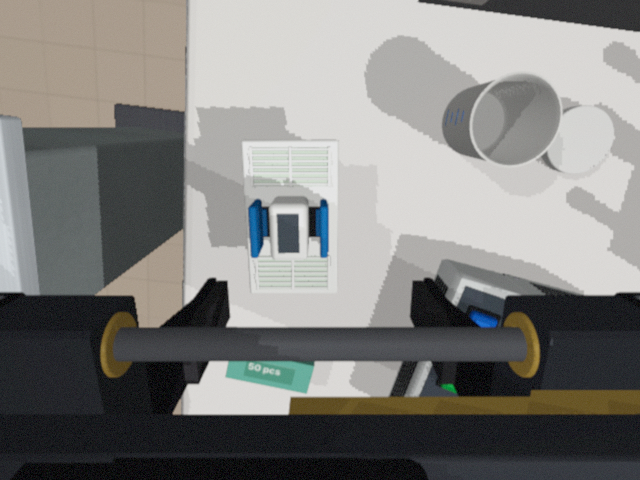

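```bash
python3 - <<'E'
from h import *
c=np.load('w7.npz');Kw,Pw=c['intrinsics'],c['pose']
q=ray([(243,141),(338,140.5),(336.5,292.5),(249,292.5)],.055,Kw,Pw)
print(q.mean(0).round(4),[np.linalg.norm(q[i]-q[i-1]).round(4) for i in range(4)])
y=(q[0]+q[1]-q[2]-q[3]);x=q[1]+q[2]-q[0]-q[3];print(np.degrees(np.arctan2(-y[0],y[1])),np.degrees(np.arctan2(x[1],x[0])))
t=ray([(256.5,229),(324,228)],.087,Kw,Pw);print(t.round(4),t.mean(0))
cv2.imwrite('pics/w7c.png',cv2.resize(cv2.imread('pics/w7.png')[120:310,220:360],None,fx=3,fy=3,interpolation=cv2.INTER_CUBIC))
E
```

```text
[0.4247 0.1085 0.055 ] [np.float64(0.1274), np.float64(0.0731), np.float64(0.1278), np.float64(0.076)]
6.246972497135395 6.800355584008531
[[0.4011 0.108  0.087 ]
 [0.4503 0.1145 0.087 ]] [0.42570905 0.11121754 0.087     ]
```

View pics/w7c.png

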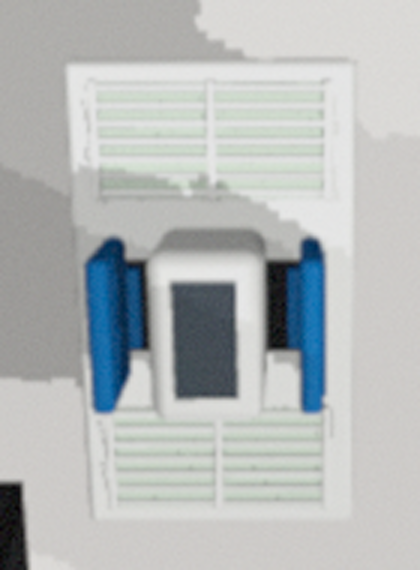

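The wrist view shows the fresh flange at px (243–338, 141–293), so its centre is about (0.4245, 0.1085) with yaw about 6.5°. This agrees with the top view to 2 mm.

```bash
python3 -m inch '{"dp":[[0,-6,-1.5],[4,-9,-2],[10,-5,-1],[14,-2.7,0],[18,0,0],[20,0,0],[20,0,0],[16,0,0],[10,0,0],[6,0,0],[3,0,0],[0,0,0],[0,0,0],[0,0,0]],"yaw":[0.2,0,0,0,0,0,0,0,0,0,0,0,0,0]}';python3 -c "
from h import *
from rig import bot
go(.424,.1085,.0714,6.5)
c=bot.capture('wrist');cv2.imwrite('pics/w8.png',c['color'][:,:,::-1]);np.savez('w7.npz',**c)"
```

```text
time_s: 14.47
position: [0.4243, 0.1093, 0.0797]
tcp_rot: [[0.001, 0.993, 0.115], [-0.0, 0.115, -0.993], [-1.0, 0.001, 0.0]]
force: [-0.3, 0.0, -0.1]
opening: 0.997
t 14.47 pos [0.4243 0.1093 0.0797] ang 6.62 tilt [ 0.0014 -0.     -1.    ] op 86.8 F [-0.3  0.  -0.1]
 yaw 0.12 then dp after yaw [ 8.3 -0.4  0.7]
```

View pics/w8.png

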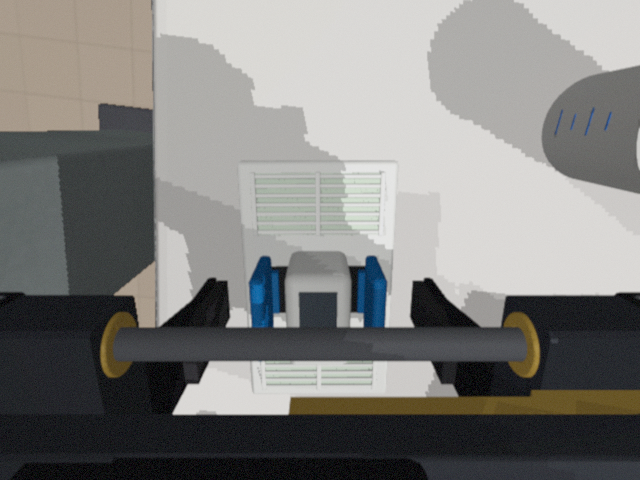

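Tabs are at px 249–386, about 1 mm left of centre. I'll correct that, descend and close.

```bash
python3 -m inch '{"dp":[[2,-1,0.5],[3,0,0],[2,0,0],[1,0,0],[0,0,0],[0,0,0],[0,0,0]],"yaw":[0,0,0,0,0,0,0]}'; python3 -m inch '{"dp":[[0,0,0],[0,0,0],[0,0,0],[0,0,0],[0,0,0],[0,0,0],[0,0,0],[0,0,0]],"yaw":[0,0,0,0,0,0,0,0]}' 25;python3 -c "
from h import *
go(.424,.1085,.0714,6.5)"
```

```text
time_s: 15.1
position: [0.423, 0.1086, 0.071]
tcp_rot: [[-0.0, 0.993, 0.115], [0.0, 0.115, -0.993], [-1.0, -0.0, -0.0]]
force: [0.5, -0.1, 0.2]
opening: 1.002
time_s: 15.77
position: [0.4233, 0.1086, 0.0713]
tcp_rot: [[0.001, 0.993, 0.115], [0.0, 0.115, -0.993], [-1.0, 0.001, 0.0]]
force: [-0.9, 1.0, 14.6]
opening: 0.484
t 15.77 pos [0.4233 0.1086 0.0713] ang 6.62 tilt [ 7.e-04  0.e+00 -1.e+00] op 42.1 F [-0.9  1.  14.6]
 yaw 0.12 then dp after yaw [-0.1  0.6  0.2]
```

```bash
python3 -m inch '{"dp":[[-3,0,0],[-6,0,0],[-10,0,0],[-15,0,0],[-18,0,0],[-20,0,0],[-20,0,0],[-15,0,0],[-12,0,0],[-8,0,0],[-4,0,0],[0,0,0],[0,0,0]],"yaw":[0,0,0,0,0,0,0,7,7,1,0,0,0]}';python3 -c "
from h import *
from rig import bot
go(.6711,-.030,.2073,-8.49)
c=bot.capture('wrist');cv2.imwrite('pics/w9.png',c['color'][:,:,::-1]);
a=cv2.imread('pics/w4.png')[150:400,220:420];b=cv2.imread('pics/w9.png')[150:400,220:420]
cv2.imwrite('pics/cmp.png',cv2.resize(np.hstack([a,b]),None,fx=2,fy=2))"
```

```text
time_s: 16.85
position: [0.4226, 0.1086, 0.2017]
tcp_rot: [[-0.001, 0.99, -0.144], [-0.0, -0.144, -0.99], [-1.0, -0.001, 0.0]]
force: [-0.3, 0.8, -2.8]
opening: 0.472
t 16.85 pos [0.4226 0.1086 0.2017] ang -8.28 tilt [-9.e-04 -0.e+00 -1.e+00] op 41.0 F [-0.3  0.8 -2.8]
 yaw 0.21 then dp after yaw [ -5.6 266.3 100.4]
```

View pics/cmp.png

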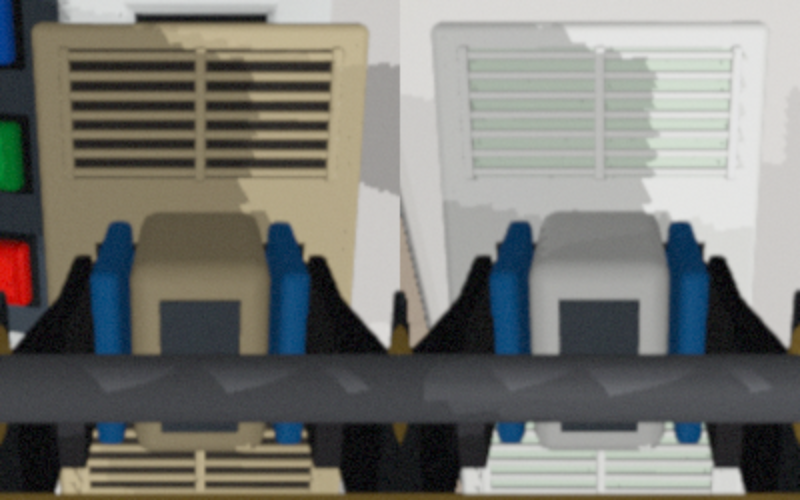

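The fresh filter sits in the jaws exactly as the spent one did, with matching rows and columns. I'll insert it at the recorded pose.

```bash
python3 -m inch '{"dp":[[-2,5,2],[-4,11,4],[0,17,6],[0,22,8],[0,24,9],[0,24,9],[0,24,9],[0,24,9],[0,24,9],[0,22,9],[0,20,8],[0,16,6],[0,14,5],[0,9,3.4],[0,6,2.5],[0,4,1.5],[0,0,0],[0,0,0],[0,0,0],[0,0,0]],"yaw":[0.2,0,0,0,0,0,0,0,0,0,0,0,0,0,0,0,0,0,0,0]}';python3 -c "
from h import *
go(.6711,-.030,.0874,-8.49)"
```

```text
time_s: 18.57
position: [0.6704, -0.0298, 0.2082]
tcp_rot: [[-0.001, 0.989, -0.149], [0.0, -0.149, -0.989], [-1.0, -0.001, -0.0]]
force: [0.5, -0.1, -1.8]
opening: 0.47
t 18.57 pos [ 0.6704 -0.0298  0.2082] ang -8.55 tilt [-6.e-04  2.e-04 -1.e+00] op 40.9 F [ 0.5 -0.1 -1.8]
 yaw -0.06 then dp after yaw [1.208e+02 7.000e-01 1.000e-01]
```

```bash
python3 -m inch '{"dp":[[5,0.5,0],[10,0,0],[15,0,0],[13,0,0],[8,0,0],[4,0,0],[0,0,0],[0,0,0],[0,0,0]],"yaw":[0,0,0,0,0,0,0,0,0]}';python3 -c "
from h import *
go(.6711,-.030,.0874,-8.49)"
```

```text
time_s: 19.32
position: [0.6722, -0.0305, 0.1538]
tcp_rot: [[0.002, 0.989, -0.149], [-0.0, -0.149, -0.989], [-1.0, 0.002, 0.0]]
force: [0.2, -0.1, -2.3]
opening: 0.474
t 19.32 pos [ 0.6722 -0.0305  0.1538] ang -8.58 tilt [ 1.6e-03 -3.0e-04 -1.0e+00] op 41.2 F [ 0.2 -0.1 -2.3]
 yaw -0.09 then dp after yaw [66.4 -1.2 -0.3]
```

```bash
python3 -m inch '{"dp":[[2,-0.6,-0.3],[3,0,0],[3,0,0],[3,0,0],[3,0,0],[3,0,0],[3,0,0],[3,0,0],[3,0,0],[2,0,0],[0,0,0],[0,0,0]],"yaw":[0,0,0,0,0,0,0,0,0,0,0,0]}';python3 -c "
from h import *
go(.6711,-.030,.0874,-8.49)"
```

```text
time_s: 20.32
position: [0.671, -0.03, 0.1249]
tcp_rot: [[-0.0, 0.989, -0.149], [0.0, -0.149, -0.989], [-1.0, -0.0, -0.0]]
force: [-0.2, 0.6, -2.0]
opening: 0.468
t 20.32 pos [ 0.671  -0.03    0.1249] ang -8.59 tilt [-2.e-04  1.e-04 -1.e+00] op 40.7 F [-0.2  0.6 -2. ]
 yaw -0.1 then dp after yaw [37.5  0.1 -0. ]
```

The foot is 12 mm into the well with no contact force. Continuing.

```bash
python3 -m inch '{"dp":[[2,0,0],[3,0,0],[4,0,0],[4,0,0],[4,0,0],[4,0,0],[4,0,0],[3,0,0],[2,0,0],[1,0,0],[0,0,0],[0,0,0]],"yaw":[0,0,0,0,0,0,0,0,0,0,0,0]}';python3 -m inch '{"dp":[[2,0,0],[1.5,0,0],[1.5,0,0],[1,0,0],[0,0,0],[0,0,0]],"yaw":[0,0,0,0,0,0]}';python3 -c "
from h import *
go(.6711,-.030,.0874,-8.49)"
```

```text
time_s: 21.32
position: [0.6711, -0.03, 0.0941]
tcp_rot: [[0.0, 0.989, -0.149], [-0.0, -0.149, -0.989], [-1.0, 0.0, -0.0]]
force: [-0.4, 1.2, -2.0]
opening: 0.466
time_s: 21.82
position: [0.671, -0.03, 0.088]
tcp_rot: [[-0.0, 0.989, -0.149], [0.0, -0.149, -0.989], [-1.0, -0.0, -0.0]]
force: [-0.7, 0.5, -1.9]
opening: 0.469
t 21.82 pos [ 0.671 -0.03   0.088] ang -8.59 tilt [-0.  0. -1.] op 40.8 F [-0.7  0.5 -1.9]
 yaw -0.1 then dp after yaw [ 0.6  0.1 -0.1]
```

```bash
python3 -m inch '{"dp":[[0.7,0,0],[0.6,0,0],[0,0,0],[0,0,0]],"yaw":[0,0,0,0]}';python3 -m inch '{"dp":[[0.5,0,0],[0.5,0,0],[0,0,0],[0,0,0]],"yaw":[0,0,0,0]}'
```

```text
time_s: 22.15
position: [0.6711, -0.0301, 0.0876]
tcp_rot: [[0.0, 0.989, -0.149], [-0.0, -0.149, -0.989], [-1.0, 0.0, 0.0]]
force: [-1.3, -0.2, 5.8]
opening: 0.472
time_s: 22.48
position: [0.6711, -0.03, 0.0875]
tcp_rot: [[0.0, 0.989, -0.149], [-0.0, -0.149, -0.989], [-1.0, 0.0, 0.0]]
force: [-3.0, 0.5, 9.6]
opening: 0.472
```

Seated: it stops at 0.0875, the same as the spent one, with 10 N down. Opening.

```bash
python3 -m inch '{"dp":[[0,0,0],[0,0,0],[0,0,0],[0,0,0],[0,0,0],[0,0,0],[0,0,0]],"yaw":[0,0,0,0,0,0,0]}' 87;python3 -m inch '{"dp":[[-4,0,0],[-8,0,0],[-12,0,0],[-15,0,0],[-15,0,0],[-12,0,0],[-8,0,0],[-4,0,0],[0,0,0],[0,0,0],[0,0,0]],"yaw":[0,0,0,0,0,0,0,0,0,0,0]}' 87;python3 -c "
from h import *
from rig import bot
go(.588,-.0182,.16,-8.49)
c=bot.capture('wrist');cv2.imwrite('pics/w10.png',c['color'][:,:,::-1]);np.savez('w10.npz',**c)
c=bot.capture('scene');cv2.imwrite('pics/s10.png',cv2.resize(c['color'][170:290,200:360,::-1],None,fx=5,fy=5,interpolation=cv2.INTER_CUBIC))"
```

```text
time_s: 23.07
position: [0.6709, -0.03, 0.0852]
tcp_rot: [[-0.0, 0.989, -0.149], [0.0, -0.149, -0.989], [-1.0, -0.0, -0.0]]
force: [0.2, 0.1, 0.1]
opening: 0.916
time_s: 23.98
position: [0.6704, -0.0299, 0.1629]
tcp_rot: [[-0.002, 0.989, -0.149], [0.0, -0.149, -0.989], [-1.0, -0.002, -0.0]]
force: [0.4, -0.0, 0.2]
opening: 1.003
t 23.98 pos [ 0.6704 -0.0299  0.1629] ang -8.59 tilt [-1.7e-03  4.0e-04 -1.0e+00] op 87.2 F [ 0.4 -0.   0.2]
 yaw -0.1 then dp after yaw [  2.9 -83.2   0.6]
```

View pics/w10.png

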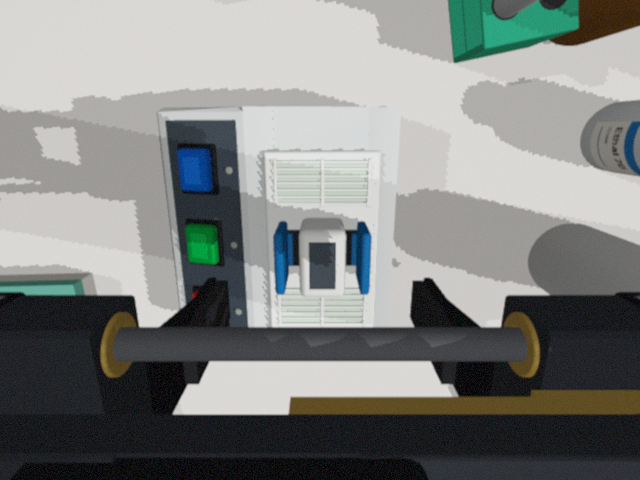

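View pics/s10.png

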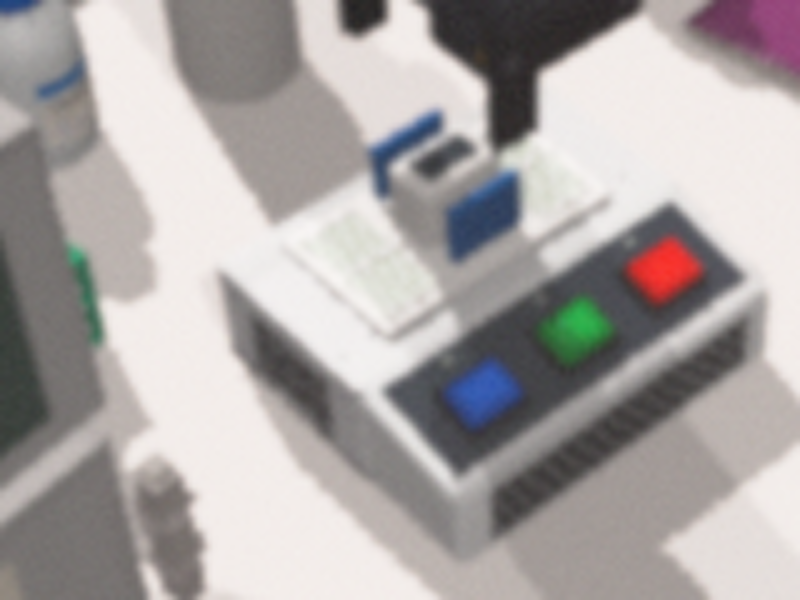

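The filter is seated flat and the tabs are out (px 275–370). Now I'll triangulate the keys from the top and wrist views.

```bash
python3 - <<'E'
from h import *
c=np.load('w10.npz');Kw,Pw=c['intrinsics'],c['pose']
img=c['color'].astype(int)
def cen(im,k):
    r,g,b=[im[:,:,i].astype(int) for i in range(3)]
    m=((g>1.5*r)&(g>1.5*b)&(g>60)) if k=='g' else ((b>1.5*r)&(b>1.4*g)&(b>100))
    n,l,s,ce=cv2.connectedComponentsWithStats(m.astype(np.uint8)); return [(x[4],list(x[:4]),y.round(1)) for x,y in zip(s,ce) if 60<x[4]<2500]
t=cv2.imread('pics/top0.png')[:,:,::-1]
for k in 'gb':
    print(k,'wrist',cen(img,k)); print(k,'top',cen(t,k))
for z in (.055,.06,.065):
    print(z,ray([(196,169),(202.5,244)],z,Kw,Pw).round(4).tolist(),ray([(290.4,252.9),(313.2,255.3)],z).round(4).tolist())
t=ray([(281,258),(364,258)],.100,Kw,Pw); print('tabs',t,np.linalg.norm(t[1]-t[0]))
E
```

```text
g wrist [(np.int32(1233), [np.int32(185), np.int32(224), np.int32(35), np.int32(41)], array([201.9, 243.9]))]
g top [(np.int32(121), [np.int32(307), np.int32(250), np.int32(13), np.int32(11)], array([313.2, 255.2]))]
b wrist [(np.int32(125), [np.int32(626), np.int32(122), np.int32(14), np.int32(19)], array([632.5, 130. ])), (np.int32(76), [np.int32(625), np.int32(141), np.int32(8), np.int32(18)], array([628.6, 149.3])), (np.int32(1299), [np.int32(177), np.int32(149), np.int32(35), np.int32(42)], array([194.2, 169.3])), (np.int32(490), [np.int32(360), np.int32(232), np.int32(11), np.int32(62)], array([365.1, 262.5])), (np.int32(558), [np.int32(274), np.int32(234), np.int32(12), np.int32(60)], array([279.6, 264. ])), (np.int32(142), [np.int32(288), np.int32(234), np.int32(5), np.int32(31)], array([289.8, 249.7])), (np.int32(138), [np.int32(352), np.int32(234), np.int32(5), np.int32(31)], array([353.8, 248.4]))]
b top [(np.int32(116), [np.int32(290), np.int32(107), np.int32(13), np.int32(12)], array([296.2, 112.8])), (np.int32(103), [np.int32(285), np.int32(248), np.int32(12), np.int32(10)], array([290.1, 252.8]))]
0.055 [[0.5946, 0.0334, 0.055], [0.586, -0.0201, 0.055]] [[0.5959, 0.0335, 0.055], [0.5878, -0.0179, 0.055]]
0.06 [[0.5963, 0.0337, 0.06], [0.5879, -0.0188, 0.06]] [[0.5949, 0.0332, 0.06], [0.5868, -0.018, 0.06]]
0.065 [[0.598, 0.0339, 0.065], [0.5898, -0.0174, 0.065]] [[0.5938, 0.0329, 0.065], [0.5858, -0.018, 0.065]]
tabs [[ 0.64810331 -0.02406227  0.1       ]
 [ 0.69809943 -0.03164849  0.1       ]] 0.05056839436392319
```

Blue is at (0.595, 0.033) and green at (0.587, -0.018), both at z about 0.058. I'll press with closed fingers, 6 mm forward of centre, to stay off the sloping strip.

```bash
python3 -c "
from h import *
go(.5894,.0343,.09,-8.6)"; python3 -m inch '{"dp":[[0,-8,-4],[0,-14,-8],[0,-18,-10],[0,-18,-11],[0,-15,-9],[0,-9,-6],[8,-5,-3],[16,-2,-1],[18,0,0],[14,0,0],[10,0,0],[5,0,0],[0,0,0],[0,0,0],[0,0,0]],"yaw":[0,0,0,0,0,0,0,0,0,0,0,0,0,0,0]}' 0;python3 -c "
from h import *
from rig import bot
go(.5894,.0343,.09,-8.6)
c=bot.capture('wrist');cv2.imwrite('pics/w11.png',c['color'][:,:,::-1])"
```

```text
t 24.08 pos [ 0.6704 -0.0299  0.1627] ang -8.59 tilt [-1.9e-03  4.0e-04 -1.0e+00] op 87.0 F [ 0.4  0.8 -0.4]
 yaw 0.01 then dp after yaw [ 72.7 -89.7 -51.4]
time_s: 25.33
position: [0.5916, 0.0345, 0.0934]
tcp_rot: [[0.002, 0.989, -0.149], [-0.0, -0.149, -0.989], [-1.0, 0.002, -0.0]]
force: [-0.3, 0.5, 0.5]
opening: 0.021
t 25.33 pos [0.5916 0.0345 0.0934] ang -8.59 tilt [ 1.7e-03 -2.0e-04 -1.0e+00] op 1.8 F [-0.3  0.5  0.5]
 yaw 0.01 then dp after yaw [ 3.4 -2.1  0.5]
```

View pics/w11.png

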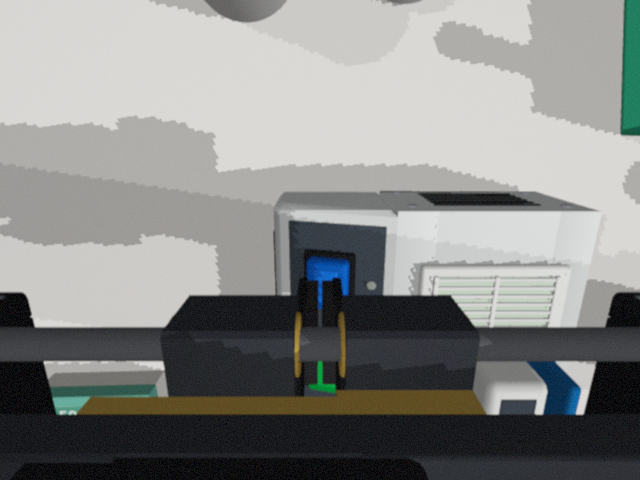

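The closed fingers are over the blue key (px 325,275). Pressing in small steps.

```bash
python3 -m inch '{"dp":[[3,-1,0],[5,0,0],[5,0,0],[4,0,0],[1,0,0],[0,0,0],[0,0,0],[0,0,0]],"yaw":[0,0,0,0,0,0,0,0]}'|sed -n '1,2p;6p;4p'; for i in 1 2 3; do python3 -m inch '{"dp":[[1,0,0],[1,0,0],[0,0,0]],"yaw":[0,0,0]}'|sed -n '2p;4p'; done
```

```text
time_s: 26.05
position: [0.5902, 0.0348, 0.0751]
force: [0.4, 0.1, 2.9]
position: [0.5904, 0.0347, 0.0742]
force: [-1.1, 0.8, 9.3]
position: [0.5905, 0.0347, 0.0738]
force: [-4.3, 0.3, 19.5]
position: [0.5906, 0.0347, 0.0735]
force: [-6.4, 1.3, 29.5]
```

```bash
python3 -c "
from h import *
from rig import bot
c=bot.capture('wrist');a=c['color'][200:330,260:400,::-1]
cv2.imwrite('pics/w12.png',cv2.resize(a,None,fx=4,fy=4,interpolation=cv2.INTER_CUBIC))
c=bot.capture('scene');cv2.imwrite('pics/s12.png',cv2.resize(c['color'][170:290,200:360,::-1],None,fx=5,fy=5,interpolation=cv2.INTER_CUBIC))"
```

```text
(no output)
```

View pics/w12.png

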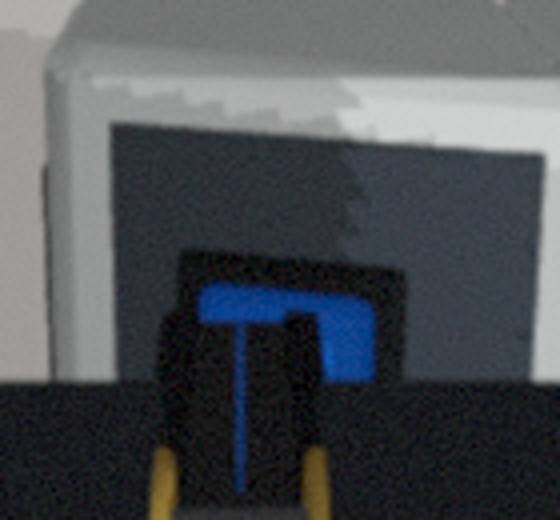

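View pics/s12.png

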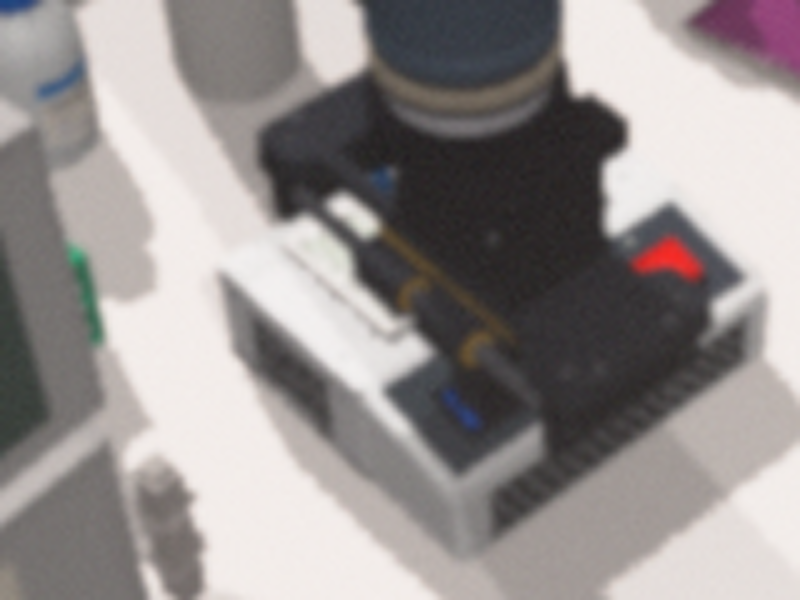

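The image shows the fingertips wholly on the blue key, which is bottomed out at 29 N. Releasing, then moving 52 mm to green.

```bash
python3 -m inch '{"dp":[[-4,0,0],[-8,0,0],[-8,0,0],[-6,0,4],[-3,0,8],[0,0,12],[0,0,12],[0,0,9],[0,0,5],[0,0,2],[0,0,0],[0,0,0],[0,0,0],[0,0,0]],"yaw":[0,0,0,0,0,0,0,0,0,0,0,0,0,0]}';python3 -c "
from h import *
from rig import bot
go(.5824,-.0172,.078,-8.6)
c=bot.capture('wrist');cv2.imwrite('pics/w13.png',c['color'][:,:,::-1])"
```

```text
time_s: 28.07
position: [0.582, -0.0161, 0.0977]
tcp_rot: [[-0.0, 0.989, -0.149], [0.0, -0.149, -0.989], [-1.0, -0.0, -0.0]]
force: [-0.2, -0.4, -0.1]
opening: 0.004
t 28.07 pos [ 0.582  -0.0161  0.0977] ang -8.54 tilt [-0.e+00  1.e-04 -1.e+00] op 0.4 F [-0.2 -0.4 -0.1]
 yaw 0.06 then dp after yaw [19.7  0.5  1. ]
```

View pics/w13.png

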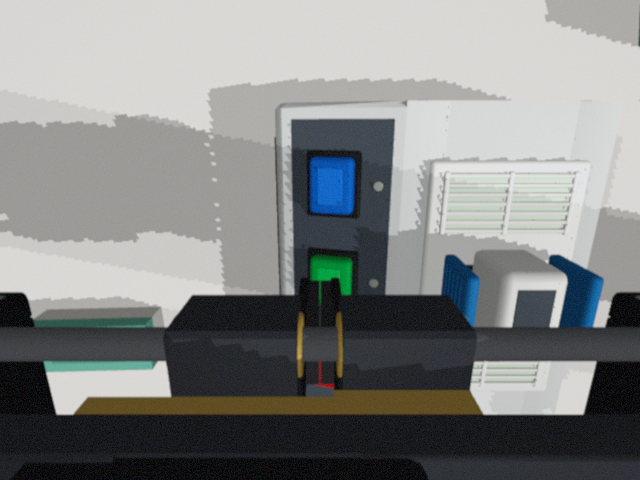

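The blue key has sprung back and the tips are over green (px 330,272). Pressing.

```bash
python3 -m inch '{"dp":[[4,0.5,1],[6,0,0],[5,0,0],[3,0,0],[0,0,0],[0,0,0],[0,0,0]],"yaw":[0,0,0,0,0,0,0]}'|sed -n '1,2p;4p'; for i in 1 2 3 4 5; do python3 -m inch '{"dp":[[1,0,0],[1,0,0],[0,0,0]],"yaw":[0,0,0]}'|sed -n '2p;4p'; done
```

```text
time_s: 28.7
position: [0.5824, -0.0177, 0.0797]
force: [-0.0, -0.2, 0.0]
position: [0.5828, -0.0177, 0.078]
force: [-0.9, 0.6, 2.0]
position: [0.5832, -0.0178, 0.0761]
force: [1.1, -0.5, 3.0]
position: [0.5835, -0.0179, 0.0746]
force: [0.6, 0.6, 6.1]
position: [0.5837, -0.0179, 0.0742]
force: [-0.0, 0.0, 15.5]
position: [0.5838, -0.0179, 0.0739]
force: [-4.2, 1.3, 26.8]
```

The profile is right: contact at 0.0785, bottomed at 0.0745, so about 4 mm of travel. Retracting clear, well up and away.

```bash
python3 -m inch '{"dp":[[-4,0,0],[-10,0,0],[-20,0,0],[-25,0,0],[-25,0,0],[-25,0,0],[-25,-8,8],[-10,-14,16],[0,-16,20],[0,-16,20],[0,-16,20],[0,-14,16],[0,-8,12],[0,-4,6],[0,0,0],[0,0,0],[0,0,0],[0,0,0]],"yaw":[0,0,0,0,0,0,0,0,0,0,0,0,0,0,0,0,0,0]}';python3 -c "
from h import *
from rig import bot
for n in ['scene','top','wrist']:
    c=bot.capture(n);cv2.imwrite(f'pics/{n}_end.png',c['color'][:,:,::-1])
s=cv2.imread('pics/scene_end.png');cv2.imwrite('pics/s_endc.png',cv2.resize(s[150:380,180:490],None,fx=2.55,fy=2.55,interpolation=cv2.INTER_CUBIC))"
```

```text
time_s: 31.45
position: [0.4704, -0.1194, 0.2136]
tcp_rot: [[0.0, 0.989, -0.148], [0.0, -0.148, -0.989], [-1.0, 0.0, -0.0]]
force: [-0.3, -0.1, -0.2]
opening: 0.001
```

View pics/s_endc.png

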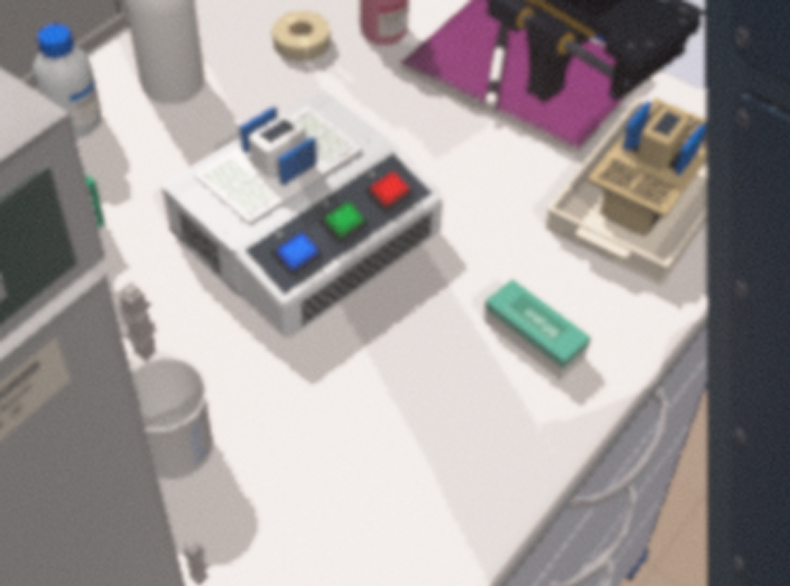

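View pics/top_end.png

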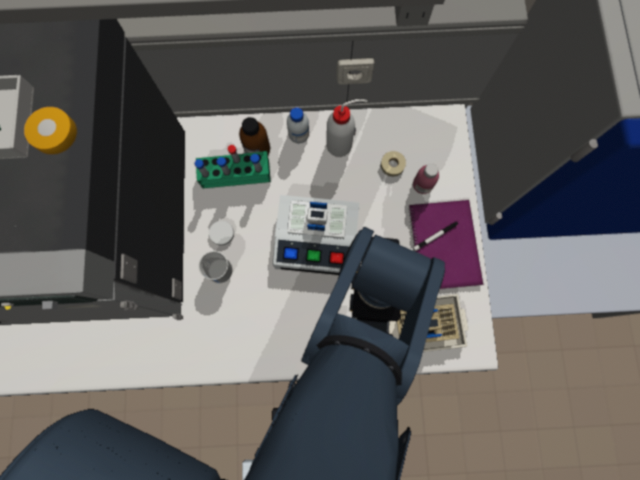

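View pics/wrist_end.png

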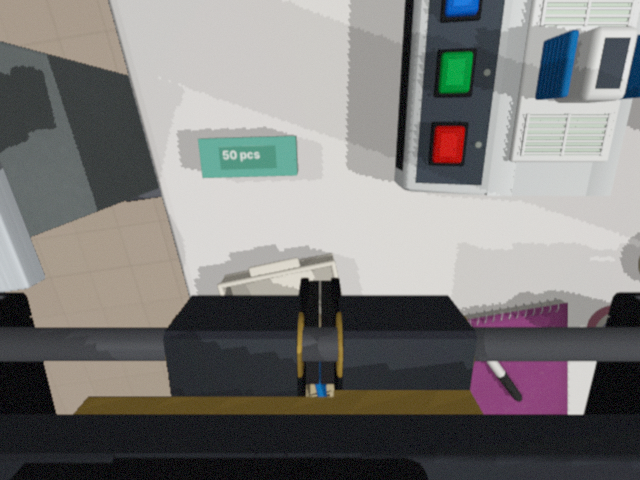

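The fresh filter is flat and latched, the spent filter stands in the tray, the keys are all up and the bystanders haven't moved. Handing in.

```bash
python3 -c "
from rig import bot
print(bot.hand_in())"
```

```text
the job is handed in; nothing more can be done
None
```

I finished the job and handed it in at about 31.6 s on the robot's clock; no verdict is reported.

**What I did:**
- **Spent filter:** I pinched both tabs, lifted it out and set it upright in the tray. It touched the floor at the height I expected before I let go.
- **Fresh filter:** I fitted it at the same pose and held it down with about 10 N. It stopped at the same height as the old one had (0.0875 m against 0.0874 m).
- **Keys:** I pressed blue and then green, each until it bottomed out at 27–30 N on the wrist sensor. I didn't touch red.

**Last checks:**
- The final pictures show the fresh filter flat with its tabs out, and the spent filter standing in the tray. All three keys are up, the bystander items look unmoved, and the gripper is clear of everything.
- I didn't tug on the fresh filter to test the lock. I judged it locked from the seating height and the tab spacing, which was 50.6 mm against 48.6 mm for the spent filter when latched.
- The camera estimate put the key tops at about 58 mm, but the press contact was several mm higher. For green I followed the force in small steps and saw about 4 mm of travel. For blue I saw only the end of the press, as it came to a hard stop at the same height as green.

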